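# Close up the pastel cases at an art shop's counter

### The job

Close up two of the three wooden cases on the counter, using only your fingertips: gently push the drawer of round pastel sticks (the one with the round knob) fully home, and gently press the open hinged lid down until it lies shut. Leave the drawer of square paint pans open just as it is, do not lift or shove the cases, and leave everything else on the counter where it stands.

Things in the scene. Friction and masses are not known exactly. Their poses are not given: they have to be found in the camera images.
- stick_case: dark wooden one-drawer case whose drawer holds six round pastel sticks lying front to back and has one round brass knob; loose, about 1.5 kg in all, 160 mm deep (x), 130 mm wide (y), 90 mm tall; origin at the centre of its underside, its -x side faces the robot
- stick_drawer (a joint): the drawer with the round knob and the pastel sticks. Joint value: how far the drawer is pulled out towards the case's own -x, in m; 0 is fully shut, it stops there. Slides with about 1.5 N of friction and stays where left. The drawer front is a panel 126 mm wide, from 6 to 84 mm above the table, whose outer face lies 92 mm in front (-x) of the case's origin when shut
- stick_knob (a point): middle of the outer end of the round brass knob (22 mm across, standing 22 mm out from the middle of the drawer front, 45 mm above the table); moves with the drawer; its x axis points straight into the case, the way the drawer shuts
- pan_case: dark wooden one-drawer case whose drawer holds square paint pans and has a straight brass bar for a pull; loose, about 1.5 kg in all, 160 mm deep (x), 130 mm wide (y), 90 mm tall; origin at the centre of its underside, its -x side faces the robot
- pan_drawer (a joint): the drawer with the bar pull and the square pans, to be left open. Joint value: how far the drawer is pulled out towards the case's own -x, in m; 0 is fully shut, it stops there. Slides with about 1.5 N of friction and stays where left. The drawer front is a panel 126 mm wide, from 6 to 84 mm above the table, whose outer face lies 92 mm in front (-x) of the case's origin when shut
- pan_bar (a point): middle of the outer side of the bar pull (70 mm long, 12 mm tall, standing 22 mm out from the drawer front, 45 mm above the table); moves with the drawer; x axis points into the case
- lid_case: dark wooden box with a hinged lid that stands part open; no drawer; loose, about 1.5 kg in all, 160 mm deep (x), 130 mm wide (y), 90 mm tall; origin at the centre of its underside, its -x side faces the robot, plus the 8 mm lid on top
- lid (a joint): Joint value: lid opening angle in rad; 0 is shut, lying flat on the box, and it stops there. Hinge along the box's far (+x) upper edge, the free edge near the robot swings up as it opens. The hinge is stiff: the lid stays where it is left, and about 1 to 3 N near the free edge moves it down
- lid_hinge (a point): middle of the hinge line, 80 mm behind (+x) the box's origin and 90 mm above the table; axes as the box; the line runs along y
- lid_press (a point): point on the lid's outer (upper) face, on its centre line, 140 mm from the hinge line and 27 mm from the free edge (the lid is 168 mm deep, 134 mm wide, 8 mm thick); moves with the lid, its z axis is the outward normal of that face
- jar: small glass jar, 40 mm across, 75 mm tall; a loose bystander, origin at the centre of its underside
- ink: amber ink bottle, 38 mm across, 85 mm tall; a loose bystander, origin at the centre of its underside
- eraser: white eraser, 45 x 22 x 13 mm; a loose bystander, origin at the centre of its underside
- sharpener: round steel sharpener, 40 mm across, 36 mm tall; a loose bystander, origin at the centre of its underside
- mug: white cup, 72 mm across, 90 mm tall; a loose bystander, origin at the centre of its underside
- tape: roll of paper tape lying flat, 90 mm across, 20 mm tall; a loose bystander, origin at the centre of its underside
- pads: stack of note pads, 150 x 105 x 46 mm; a loose bystander, origin at the centre of its underside
Things that resemble listed ones, but are neither listed nor needed, are in the scene too. What is shaped like the lid_case but purple is not meant.

How it is judged:
At the end, for the whole second after the job is handed in: The drawer with the round knob is out by less than 6 mm, the lid is within 0.05 rad of shut, the pan drawer's bar pull is within 20 mm of where it started, the cases stand still within 35 mm of where they started. Either may be closed first (value of joint stick_drawer below 0.006 m and value of joint lid below 0.05 rad and value of joint pan_drawer above 0.03 m and distance of pan_bar from where it was at the start of the episode below 0.02 m and distance of each of stick_case, pan_case, lid_case from where it was at the start of the episode below 0.035 m and linear speed of each of stick_case, pan_case, lid_case below 0.02 m/s); the robot touches nothing.
It fails at once if the drawer of paint pans was moved by more than 20 mm (distance of pan_bar from where it was at the start of the episode above 0.02 m).
It fails at once if a case was shoved or carried more than 35 mm (distance of any of stick_case, pan_case, lid_case from where it was at the start of the episode above 0.035 m).
It fails at once if a case was lifted or tipped (height (world z) of any of stick_case, pan_case, lid_case above 0.015 m or angle between any of stick_case, pan_case, lid_case's own z axis and vertical above 0.12 rad).
It fails at once if a case was handled roughly or squeezed with more than 80 N (contact force between the fingers and stick_case above 80 N or contact force between the fingers and pan_case above 80 N or contact force between the fingers and lid_case above 80 N).
It fails at once if a bystander was moved more than 30 mm (distance of any of jar, ink, eraser, sharpener, mug, tape, pads from where it was at the start of the episode above 0.03 m).
It also fails if it takes over 56 s, if anything falls off the work surface, if the arm or the gripper's body presses on something with over 40 N, if the wrist force passes 120 N, or if a joint passes its speed limit or range.

### The arm

A 7-joint arm with a two-finger parallel gripper is mounted at the origin on the work surface. World frame = base frame: x ahead of the robot, y to its left, z up, the work surface at z = 0. Lengths are in m, angles in rad, forces in N, time in s.
With the tool pointing down it reaches from about 0.425 to 0.925 m from the base axis. Payload 6.8 kg.
Tool frame: the origin (TCP) lies at the very end of the fingers, on their centre line; the grasp point (between the pads) lies 19 mm behind it (r.tcp_to_grasp is the distance from the TCP to the grasp point, in m); z points along the fingers, y is the line along which they close (so a half turn about z gives the same grasp; the last joint's range is limited). The gripper opens to 85 mm and grips with 20 to 120 N. Pads are 22 mm wide; open, the fingers measure 114 mm over their backs; the gripper's body (76 mm by 85 mm) begins 54 mm behind the grasp point. The pads swing forward as they close: fully open they stand 13 mm farther back than shut.
Start: joints at [-1.39, 0.477, 0.022, 1.555, -0.011, 1.109, -0.083], TCP at [0.192, 0.647, 0.231] pointing down, gripper open.
Joint ranges: [-2.96, 2.96], [-0.34, 2.1], [-1.41, 1.46], [0.24, 2.44], [-1.37, 4.51], [0.17, 1.92], [-2.96, 2.96]. Speed limits (rad/s): [2.39, 2.39, 3.14, 3.14, 3.14, 3.14, 3.14].

### API

Orientations are given as a rotation vector (axis times angle).
In Python, from bench import r gives the robot as it stands.
- The arm moves only by the tool step_arm, never from a script. Its argument "moves" is a list of rows, each a list of 7 numbers: the shift along the tool's x, y, z in mm, then the turn, a rotation vector about the tool's x, y, z in rad, then the finger opening in mm, from 0 to 85.4. A call has 1 to 8 rows; each row is the pose to reach, as a shift and turn from the pose commanded when the call began, along the tool's axes at that moment; what a row does not reach only later rows make up. A row lasts 1/10 s, in which the tool goes at most 50 mm and 8.59 degrees, less where a joint would pass 70% of its speed; a pose out of reach is approached as far as the arm can. A call with a gripper value outside its range is refused whole. The fingers move at their own pace and stop on an object; "grip_force" is the grip in N (left out, the last holds). Time passes only in rows, so rows that repeat a pose let the fingers close. It gives the time, the measured TCP pose, the force, the opening and the grip force at its end, in the units of the state.
- r.get_obs(): the state, without advancing time (a new reading comes with each control period).
- r.grab_frame(name): name is "scene" or "top" or "wrist"; returns a dict with "image" (400x640x3 uint8, red, green, blue), "depth" (400x640 float32, m along the optical axis (not along the pixel's ray), 0 where there is no reading), "mtx" (3x3 intrinsics, pixels), "rvec" (rotation vector, rad) and "tvec" (3), from world to camera coordinates, as OpenCV has them. Camera axes: x right, y down, z forward; pixel columns grow to the right and rows downward; lengths in m; the calibration is good to about 2 mm. The wrist camera is an equidistant fisheye: a pixel r from the principal point sees the ray r / f radians off the axis. A picture is of the moment at which its call begins.
- r.hand_in(): hands the job in; it is judged then, once.
The state is a dict: "clock": time; "joints": joint angles; "qvel": joint speeds; "tau": joint torques, N m; "tcp_pos": TCP position; "orientation": TCP orientation; "contact_force": force on the tool from outside, world axes, zero at the start; "moment": the same for the moment, N m; "grip_width": finger opening in m; "gripper_force": force on a finger pad.
Only numpy, scipy, OpenCV 4.12 (cv2) and the standard library are available. Lean on these libraries where they do the work, as an engineer would, in place of code of your own. Each camera call takes 0.05 s, during which the arm holds its last target. There are 200 camera calls.

## Working session

There is one attempt and no reset: what is moved stays moved. The work goes in short steps, Python scripts to look and compute and a tool call to move; the robot and the scene stay as the last step left them, time stands still between calls to the robot, and variables do not carry over. Pictures are saved under pics/ and viewed, at most 10 in all, crops included, and the job is handed in when it is done.

Besides the shell and the picture viewer there is one more tool, called as a command line: name --pt "numbers of a row" for each row, then --argument value for the rest. step_arm: Moves the arm, as the interface text tells. Its arguments: {"type":"object","properties":{"moves":{"type":"array","items":{"type":"array","items":{"type":"number"}}},"grip_force":{"type":"number"}},"required":["moves"]}

```bash
mkdir -p pics; cat > h.py <<'E'
import numpy as np,cv2
from bench import r
def grab(n):
    f=r.grab_frame(n); cv2.imwrite
    R=cv2.Rodrigues(np.array(f["rvec"],float))[0]; t=np.array(f["tvec"],float).ravel()
    return f,R,t
def cloud(f,R,t):
    d=f["depth"];K=f["mtx"];v,u=np.mgrid[0:400,0:640]
    P=np.stack([(u-K[0,2])/K[0,0]*d,(v-K[1,2])/K[1,1]*d,d],-1)
    return (P-t)@R
E
python3 - <<'E'
from h import *
for n in("scene","top"):
    f,R,t=grab(n); cv2.imwrite(f"pics/{n}0.png",f["image"][:,:,::-1]); np.savez(f"{n}0.npz",W=cloud(f,R,t),im=f["image"],d=f["depth"])
    print(n,-R.T@t,R[2])
print(r.get_obs())
E
```

```text
scene [ 1.18951768 -0.14780085  0.84596733] [-0.7033168   0.14578739 -0.69576685]
top [0.33139863 0.00302888 1.49553914] [ 0.09050117  0.01656206 -0.99575862]
{'clock': 0.1, 'joints': array([-1.39007594,  0.4777087 ,  0.02236505,  1.5563188 , -0.01152097,
        1.10931924, -0.08311311]), 'qvel': array([ 0.00114796, -0.00121695, -0.00065969, -0.00524733, -0.00033697,
       -0.00184223, -0.00082292]), 'tau': array([ 4.03631202e-03, -5.97764754e+01,  1.61358029e+00, -2.81957674e+01,
        1.28367136e-02,  4.99302201e-03, -3.54664735e-05]), 'tcp_pos': array([0.19212274, 0.64653569, 0.2304435 ]), 'orientation': array([-4.52118773e-01, -3.10876157e+00,  2.54606266e-03]), 'contact_force': array([ 0.36370622, -0.6663099 ,  0.5548185 ]), 'moment': array([ 0.01762374,  0.00413945, -0.0113418 ]), 'gripper_force': 0.0, 'grip_width': 0.0855558565603727}
```

View pics/scene0.png

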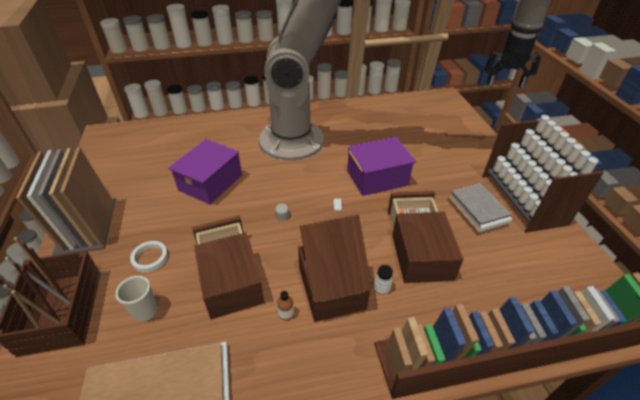

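View pics/top0.png

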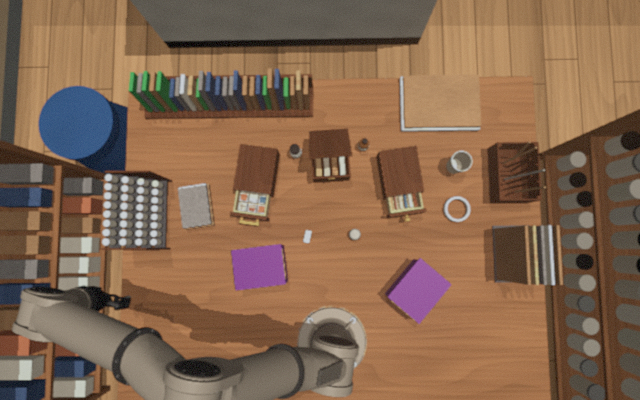

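Top view: the stick case is at (402,180) with its knob near (406,217). The lid case is at (330,155) with the lid standing open. The pan case is at (255,185), and the purple decoys are at (258,267) and (418,290). Next I'll measure from depth.

```bash
python3 - <<'E'
from h import *
z=np.load("top0.npz");W=z["W"];im=z["im"]
s=np.load("scene0.npz")["W"]
print("valid",(z["d"]>0).mean(),W[335,470])
def p(n,u,v):print(n,(u,v),W[v,u].round(3))
def rect(n,u0,u1,v0,v1,zl,zh,W=W):
    m=np.zeros(W.shape[:2],bool);m[v0:v1,u0:u1]=1
    m&=(W[...,2]>zl)&(W[...,2]<zh)
    P=W[m]; q=P[:,:2].astype(np.float32)
    (c,sz,a)=cv2.minAreaRect(q*1000); print(n,len(q),np.round(c),np.round(sz),round(a,1),"z",np.percentile(P[:,2],[5,50,95]).round(3)); print(cv2.boxPoints((c,sz,a)).round())
rect("stick top",370,430,140,200,.085,.1)
rect("pan top",225,285,140,200,.085,.1)
rect("stick all low",370,430,185,230,.03,.084)
rect("knob",395,415,212,226,.02,.07)
rect("purple R",380,455,250,330,.05,.2)
rect("lidbox",300,360,120,190,.03,.3)
rect("jar",286,303,140,162,.03,.1)
rect("ink",355,372,136,155,.03,.12)
rect("sharp",345,364,225,243,.015,.05)
for v in range(124,190,5): print(v,W[v,330].round(3), end=" ")
# scene lid profile
print()
rect("lid scene",295,375,210,320,.1,.35,s)
m=(s[...,2]>.1)&(s[...,0]>.4)&(s[...,0]<.8)&(abs(s[...,1])<.12)
P=s[m];c=P.mean(0);_,S,V=np.linalg.svd(P-c,full_matrices=False);print(len(P),c,S,V,P.min(0),P.max(0))
for v in range(205,320,7): print(v,s[v,335].round(3), end=" ")
g=im[205:230,395:418];k=cv2.resize(im[115:245,220:440][:,:,::-1],None,fx=3.5,fy=3.5,interpolation=2);cv2.imwrite("pics/crop.png",k)
E
```

```text
valid 0.99598828125 [ 0.01576102 -0.48359185  0.00059386]
stick top 1729 [ 581. -244.] [160. 132.] 7.8 z [0.086 0.091 0.096]
[[ 493. -190.]
 [ 511. -320.]
 [ 669. -298.]
 [ 652. -168.]]
pan top 1705 [594. 256.] [131. 161.] 81.6 z [0.087 0.091 0.096]
[[505. 202.]
 [664. 179.]
 [683. 309.]
 [524. 332.]]
stick all low 398 [ 481. -256.] [139. 128.] 7.8 z [0.031 0.061 0.083]
[[ 403. -202.]
 [ 420. -329.]
 [ 558. -310.]
 [ 541. -183.]]
knob 48 [ 427. -262.] [65. 29.] 84.6 z [0.041 0.053 0.059]
[[ 409. -293.]
 [ 438. -296.]
 [ 444. -230.]
 [ 415. -228.]]
purple R 2225 [ 179. -292.] [136. 171.] 49.0 z [0.092 0.099 0.104]
[[  70. -287.]
 [ 199. -399.]
 [ 288. -296.]
 [ 159. -184.]]
lidbox 1795 [643.  -2.] [169. 212.] 3.3 z [0.045 0.127 0.212]
[[ 552.   99.]
 [ 564. -112.]
 [ 733. -103.]
 [ 721.  109.]]
jar 129 [664. 120.] [38. 38.] 46.8 z [0.036 0.073 0.08 ]
[[638. 119.]
 [665.  93.]
 [691. 121.]
 [664. 147.]]
ink 105 [ 686. -121.] [36. 34.] 57.2 z [0.037 0.059 0.088]
[[ 662. -127.]
 [ 690. -145.]
 [ 710. -115.]
 [ 681.  -97.]]
sharp 102 [369. -85.] [38. 35.] 89.7 z [0.03  0.036 0.041]
[[ 352
[... 567 characters left out ...]
1e-01 4.87290649e-04 1.58549785e-01] [3.19504944 2.62122861 0.10152568] [[ 0.70109755  0.03394251 -0.71225707]
 [-0.05129447  0.99867937 -0.00289887]
 [ 0.71121804  0.03856724  0.70191272]] [ 0.60481625 -0.06790138  0.10001874] [0.73301236 0.0718841  0.21777847]
205 [0.373 0.075 0.015] 212 [0.388 0.072 0.001] 219 [0.612 0.011 0.216] 226 [0.623 0.009 0.205] 233 [0.634 0.007 0.194] 240 [0.645 0.004 0.184] 247 [0.656 0.002 0.174] 254 [ 0.667 -0.     0.165] 261 [ 0.675 -0.002  0.15 ] 268 [ 0.686 -0.004  0.14 ] 275 [ 0.697 -0.006  0.13 ] 282 [ 0.707 -0.008  0.119] 289 [ 0.718 -0.011  0.11 ] 296 [ 0.728 -0.012  0.097] 303 [ 0.725 -0.011  0.065] 310 [ 0.724 -0.009  0.034] 317 [ 0.723 -0.008  0.   ]
```

View pics/crop.png

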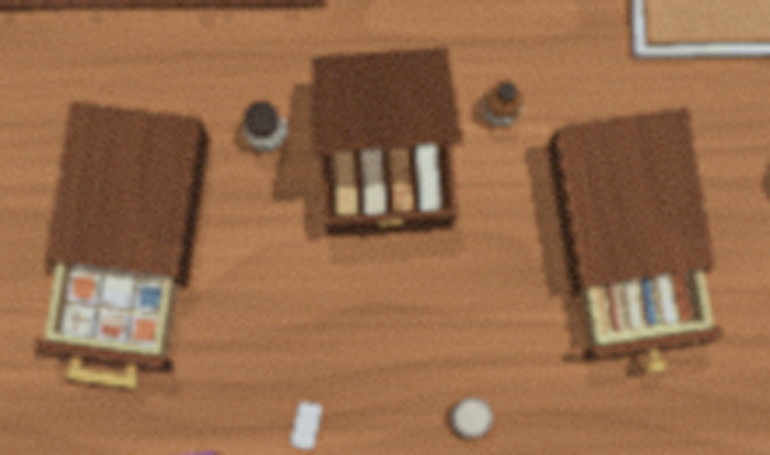

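The crop confirms the layout. I get a lid angle of about 45° with the hinge near (0.725, 0). The stick knob end is near (0.411, -0.265), the case yaw is 7.8°, and the drawer is out about 57 mm. I'll do the lid first: raise, turn 24° and travel.

step_arm --pt "0 0 -50 0 0 0 0" --pt "0 0 -100 0 0 0 0" --pt "-611 -494 -100 0 0 -0.424 0" --pt "-611 -494 -100 0 0 -0.424 0" --pt "-611 -494 -100 0 0 -0.424 0" --pt "-611 -494 -100 0 0 -0.424 0" --pt "-611 -494 -100 0 0 -0.424 0" --pt "-611 -494 -100 0 0 -0.424 0" --grip_force 20

```text
clock: 0.9
tcp_pos: [0.3629, 0.3977, 0.3311]
orientation: [0.212, -3.134, 0.0]
contact_force: [1.1, 0.1, -0.5]
grip_width: -0.0003
gripper_force: 0.0
```

step_arm --pt "-215 -431 0 0 0 0 0" --pt "-215 -431 0 0 0 0 0" --pt "-215 -431 0 0 0 0 0" --pt "-215 -431 0 0 0 0 0" --pt "-215 -431 0 0 0 0 0" --pt "-215 -431 0 0 0 0 0" --pt "-215 -431 0 0 0 0 0" --pt "-215 -431 0 0 0 0 0"

```text
clock: 1.7
tcp_pos: [0.5879, 0.0674, 0.3311]
orientation: [0.213, -3.134, -0.0]
contact_force: [0.7, 1.2, 0.2]
grip_width: 0.0003
gripper_force: 0.0
```

step_arm --pt "0 0 0 0 0 0 0" --pt "0 0 0 0 0 0 0" --pt "0 0 0 0 0 0 0"

```text
clock: 2.0
tcp_pos: [0.5866, 0.0707, 0.3308]
orientation: [0.215, -3.133, -0.001]
contact_force: [-0.2, 0.8, 0.9]
grip_width: 0.0002
gripper_force: 0.0
```

step_arm --pt "-35 -76 0 0 0 0 0" --pt "-35 -76 0 0 0 0 0" --pt "-35 -76 40 0 0 0 0" --pt "-35 -76 80 0 0 0 0" --pt "-35 -76 106 0 0 0 0" --pt "-35 -76 106 0 0 0 0"

```text
clock: 2.6
tcp_pos: [0.6291, 0.0011, 0.2212]
orientation: [0.217, -3.126, -0.001]
contact_force: [-1.0, 0.6, 0.5]
grip_width: 0.0003
gripper_force: 0.0
```

step_arm --pt "-12 -2 8 0 0 0 0" --pt "-12 -2 20 0 0 0 0" --pt "-9 -1 29 0 0 0 0" --pt "-3 0 35 0 0 0 0" --pt "2 0 40 0 0 0 0" --pt "5 1 43 0 0 0 0"

```text
clock: 3.2
tcp_pos: [0.6268, -0.0013, 0.1824]
orientation: [-0.212, 3.134, -0.0]
contact_force: [1.3, -0.8, 1.0]
grip_width: -0.0002
gripper_force: 0.9
```

step_arm --pt "4 0 6 0 0 0 0" --pt "7 1 11 0 0 0 0" --pt "10 1 16 0 0 0 0" --pt "13 2 21 0 0 0 0" --pt "16 2 27 0 0 0 0" --pt "18 2 33 0 0 0 0" --pt "21 3 39 0 0 0 0" --pt "23 3 44 0 0 0 0"

```text
clock: 4.0
tcp_pos: [0.6038, -0.0013, 0.1377]
orientation: [-0.212, 3.134, -0.0]
contact_force: [0.3, 0.3, 1.3]
grip_width: 0.0001
gripper_force: 0.8
```

step_arm --pt "2 0 6 0 0 0 0" --pt "3 0 12 0 0 0 0" --pt "5 0 18 0 0 0 0" --pt "6 0 24 0 0 0 0" --pt "6 0 28 0 0 0 0"

```text
clock: 4.5
tcp_pos: [0.5974, -0.0018, 0.1095]
orientation: [0.212, -3.133, -0.0]
contact_force: [-1.2, 0.4, 1.6]
grip_width: 0.0001
gripper_force: 0.8
```

step_arm --pt "0 0 3 0 0 0 0" --pt "0 0 6 0 0 0 0" --pt "0 0 9 0 0 0 0" --pt "0 0 10 0 0 0 0" --pt "0 0 10 0 0 0 0" --pt "0 0 10 0 0 0 0"

```text
clock: 5.1
tcp_pos: [0.5983, -0.0021, 0.1004]
orientation: [-0.212, 3.134, -0.0]
contact_force: [0.2, 0.5, -0.3]
grip_width: -0.0003
gripper_force: 0.0
```

step_arm --pt "0 0 1 0 0 0 0" --pt "0 0 2 0 0 0 0" --pt "0 0 3 0 0 0 0" --pt "0 0 3 0 0 0 0"

```text
clock: 5.5
tcp_pos: [0.5983, -0.002, 0.098]
orientation: [-0.212, 3.134, 0.0]
contact_force: [-2.1, 0.6, 7.4]
grip_width: -0.0002
gripper_force: 3.7
```

step_arm --pt "0 0 -50 0 0 0 0" --pt "0 0 -100 0 0 0 0" --pt "250 -236 -130 0 0 0 0" --pt "250 -236 -130 0 0 0 0" --pt "250 -236 -130 0 0 0 0" --pt "250 -236 -130 0 0 0 0" --pt "250 -236 -130 0 0 0 0" --pt "250 -236 -130 0 0 0 0"

```text
clock: 6.3
tcp_pos: [0.4088, -0.2359, 0.2236]
orientation: [-0.212, 3.134, 0.0]
contact_force: [0.7, -1.6, -0.8]
grip_width: 0.0002
gripper_force: 0.0
```

step_arm --pt "0 0 0 0 0 0 0" --pt "0 0 0 0 0 0 0"

```text
clock: 6.5
tcp_pos: [0.4098, -0.2354, 0.2236]
orientation: [-0.207, 3.134, 0.0]
contact_force: [0.7, 0.3, 0.2]
grip_width: 0.0002
gripper_force: 0.0
```

```bash
python3 - <<'E'
from h import *
f,R,t=grab("scene");W=cloud(f,R,t);cv2.imwrite("pics/s1.png",f["image"][:,:,::-1])
m=(W[...,2]>.085)&(W[...,2]<.13)&(W[...,0]>.5)&(W[...,0]<.8)&(abs(W[...,1])<.1)
P=W[m];A=np.c_[P[:,:2],np.ones(len(P))];print(len(P),np.linalg.lstsq(A,P[:,2],rcond=None)[0],P.min(0),P.max(0))
o=r.get_obs();print(o["tcp_pos"],o["orientation"],o["joints"])
E
```

```text
3583 [-0.01012644  0.00143671  0.10625294] [ 0.55329981 -0.07087144  0.08522547] [0.73074367 0.07107143 0.10465722]
[ 0.4106512  -0.23424696  0.22342717] [-2.11742730e-01  3.13375325e+00  4.62270833e-04] [-0.06228151  0.15249339  0.50275866  2.05856037 -0.09079174  0.95065467
  2.19411781]
```

View pics/s1.png

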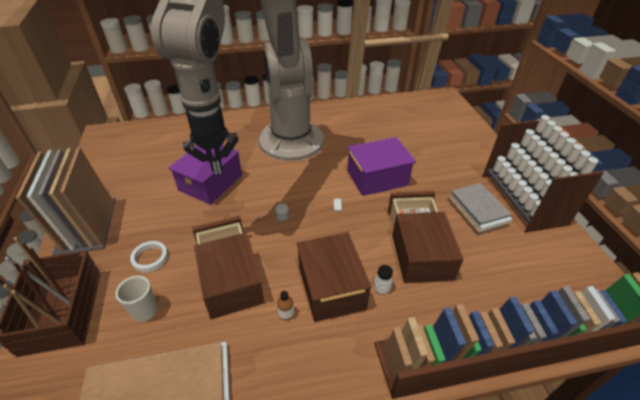

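The scene shows the lid lying flat at (333,270) and everything else in place. Next, descend in front of the knob.

step_arm --pt "33 -31 0 0 0 0 0" --pt "33 -31 0 0 0 0 0" --pt "33 -31 40 0 0 0 0" --pt "33 -31 80 0 0 0 0" --pt "33 -31 120 0 0 0 0" --pt "33 -31 160 0 0 0 0" --pt "33 -31 188 0 0 0 0" --pt "33 -31 188 0 0 0 0"

```text
clock: 7.35
tcp_pos: [0.3804, -0.2671, 0.0321]
orientation: [0.216, -3.128, -0.006]
contact_force: [-0.5, 0.7, 0.8]
grip_width: -0.0001
gripper_force: 0.0
```

step_arm --pt "0 0 0 0 0 0 0" --pt "0 0 0 0 0 0 0"

```text
clock: 7.55
tcp_pos: [0.3832, -0.2699, 0.0367]
orientation: [-0.213, 3.132, -0.002]
contact_force: [-0.0, -0.2, 0.1]
grip_width: 0.0003
gripper_force: 0.0
```

step_arm --pt "-7 0 0 0 0 0 0" --pt "-14 0 0 0 0 0 0" --pt "-20 0 0 0 0 0 0" --pt "-25 0 0 0 0 0 0" --pt "-30 0 0 0 0 0 0" --pt "-35 0 0 0 0 0 0" --pt "-40 0 0 0 0 0 0" --pt "-45 0 0 0 0 0 0"

```text
clock: 8.35
tcp_pos: [0.4265, -0.2635, 0.0352]
orientation: [0.212, -3.134, -0.001]
contact_force: [-2.2, 1.2, 1.8]
grip_width: -0.0
gripper_force: 0.8
```

step_arm --pt "-4 0 0 0 0 0 0" --pt "-8 0 0 0 0 0 0" --pt "-12 0 0 0 0 0 0" --pt "-16 0 0 0 0 0 0" --pt "-18 0 0 0 0 0 0" --pt "-20 0 0 0 0 0 0" --pt "-20 0 0 0 0 0 0"

```text
clock: 9.05
tcp_pos: [0.4466, -0.261, 0.0354]
orientation: [-0.213, 3.134, -0.0]
contact_force: [0.8, 0.4, -0.1]
grip_width: -0.0002
gripper_force: 0.2
```

step_arm --pt "-2 0 0 0 0 0 0" --pt "-4 0 0 0 0 0 0" --pt "-6 0 0 0 0 0 0" --pt "-8 0 0 0 0 0 0" --pt "-8 0 0 0 0 0 0"

```text
clock: 9.55
tcp_pos: [0.4547, -0.26, 0.0354]
orientation: [-0.212, 3.134, -0.001]
contact_force: [-0.6, 0.3, 0.6]
grip_width: -0.0006
gripper_force: 0.1
```

step_arm --pt "-1 0 0 0 0 0 0" --pt "-2 0 0 0 0 0 0" --pt "-2 0 0 0 0 0 0"

```text
clock: 9.85
tcp_pos: [0.4563, -0.2597, 0.0354]
orientation: [-0.212, 3.134, -0.0]
contact_force: [-1.3, 0.4, -0.4]
grip_width: 0.0
gripper_force: 0.4
```

step_arm --pt "-1 0 0 0 0 0 0" --pt "-2 0 0 0 0 0 0" --pt "-2 0 0 0 0 0 0"

```text
clock: 10.15
tcp_pos: [0.4584, -0.2594, 0.0354]
orientation: [-0.212, 3.134, -0.0]
contact_force: [-0.9, -0.6, 1.1]
grip_width: 0.0003
gripper_force: 0.4
```

step_arm --pt "-1 0 0 0 0 0 0" --pt "-2 0 0 0 0 0 0" --pt "-2 0 0 0 0 0 0"

```text
clock: 10.45
tcp_pos: [0.4603, -0.2592, 0.0354]
orientation: [-0.212, 3.134, -0.0]
contact_force: [-1.1, -1.3, 0.1]
grip_width: 0.0005
gripper_force: 0.5
```

step_arm --pt "-1 0 0 0 0 0 0" --pt "-2 0 0 0 0 0 0" --pt "-2 0 0 0 0 0 0"

```text
clock: 10.75
tcp_pos: [0.4603, -0.259, 0.0352]
orientation: [0.21, -3.132, -0.001]
contact_force: [-6.2, -1.0, 5.3]
grip_width: 0.0
gripper_force: 3.1
```

```bash
python3 - <<'E'
from h import *
f,R,t=grab("scene");W=cloud(f,R,t);cv2.imwrite("pics/s2.png",cv2.resize(f["image"][130:330,120:320][:,:,::-1],None,fx=3,fy=3))
o=np.load("scene0.npz")["W"]
for n,X in(("old",o),("new",W)):
    P=X[(X[...,2]>.084)&(X[...,2]<.1)&(X[...,0]>.47)&(X[...,0]<.72)&(X[...,1]<-.14)&(X[...,1]>-.36)]
    print(n,len(P),cv2.minAreaRect((P[:,:2]*1000).astype(np.float32)),P.mean(0))
E
```

```text
old 3165 ((584.6290893554688, -241.72885131835938), (163.37278747558594, 129.83763122558594), 8.101762771606445) [ 0.59131575 -0.24176606  0.09162093]
new 3316 ((566.4900512695312, -244.3123321533203), (200.39053344726562, 130.02552795410156), 7.984559059143066) [ 0.58634762 -0.24270676  0.09153295]
```

View pics/s2.png

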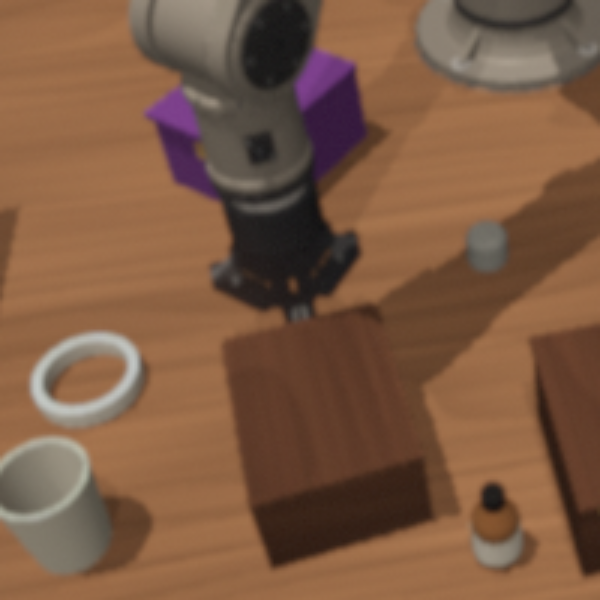

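The force jumped to about 6 N with no further motion, and the picture shows the drawer front flush with the case, so it is home. Back off and lift.

step_arm --pt "10 0 0 0 0 0 0" --pt "30 0 0 0 0 0 0" --pt "40 0 -30 0 0 0 0" --pt "40 0 -80 0 0 0 0" --pt "40 0 -130 0 0 0 0" --pt "40 0 -180 0 0 0 0" --pt "40 0 -180 0 0 0 0"

```text
clock: 11.5
tcp_pos: [0.426, -0.2663, 0.2217]
orientation: [-0.211, 3.122, -0.007]
contact_force: [0.9, 0.5, -0.2]
grip_width: 0.0
gripper_force: 0.0
```

```bash
python3 - <<'E'
from h import *
f,R,t=grab("scene");X=cloud(f,R,t)
P=X[(X[...,2]>.084)&(X[...,2]<.1)&(X[...,0]>.44)&(X[...,0]<.72)&(X[...,1]<-.14)&(X[...,1]>-.36)]
print(cv2.minAreaRect((P[:,:2]*1000).astype(np.float32)))
f,R,t=grab("top");X=cloud(f,R,t);cv2.imwrite("pics/t2.png",f["image"][:,:,::-1])
P=X[(X[...,2]>.02)&(X[...,2]<.084)&(X[...,0]>.38)&(X[...,0]<.53)&(X[...,1]<-.18)&(X[...,1]>-.34)]
print(P.min(0),r.get_obs()["contact_force"])
E
```

```text
((578.3316650390625, -242.5666046142578), (175.12637329101562, 129.9837188720703), 8.042215347290039)
[ 0.4673322  -0.31748996  0.02001953] [ 0.34583009 -0.04565757 -0.44935914]
```

View pics/t2.png

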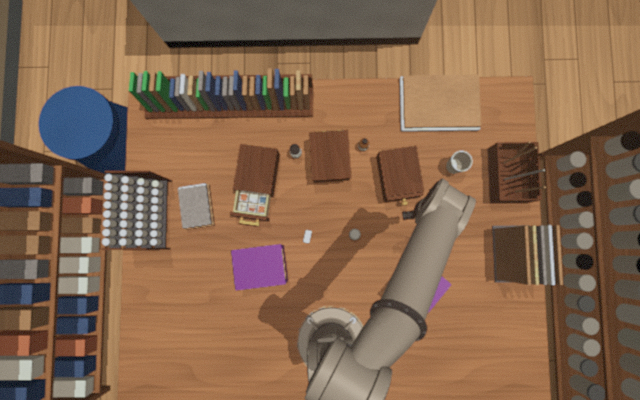

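The top view shows the drawer flush at (400,175), the lid flat at (328,155) and the pan drawer still open at (252,205). The arm is clear of everything, so I'm handing in.

```bash
python3 -c "
from bench import r
print(r.hand_in())"
```

```text
the job is handed in; nothing more can be done
None
```

The stick drawer is pushed fully home and the lid is shut; the pan drawer is still open, the final pictures show nothing else visibly moved, and the job is handed in (no verdict was returned).

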